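# Open the damp box and hold its gate for the potter

## Robot

A 6-joint arm with a two-finger parallel gripper is mounted at the origin on the work surface. World frame = base frame: x ahead of the robot, y to its left, z up, the work surface at z = 0. Lengths are in m, angles in rad, forces in N, time in s.
With the tool pointing down it reaches from about 0.275 to 0.775 m from the base axis. Payload 14.6 kg.
Tool frame: the origin (TCP) lies on the centre line of the jaws, within the pads' length; the fingertips stand 11 mm ahead of it and the grasp point (between the pads) lies 8 mm behind it (manip.tcp_to_tips is the distance from the TCP to the fingertips, in m); x points along the fingers, z is the direction in which the jaws open and shut, and the axes are right-handed (so a half turn about x gives the same grasp; the last joint's range is limited). The gripper opens to 85 mm and grips with 20 to 120 N. Pads are 22 mm wide; open, the fingers measure 114 mm over their backs; the gripper's body (76 mm by 85 mm) begins 54 mm behind the grasp point. The pads swing forward as they close: fully open they stand 13 mm farther back than shut.
Start: joints at [-1.338, 0.263, -0.048, 1.259, 0, 1.415], TCP at [0.199, -0.486, 0.242] pointing down, gripper open.
Joint ranges: [-2.65, 2.65], [-0.89, 1.7], [-1.18, 1.37], [-2.13, 2.11], [-1.35, 1.29], [-3.14, 3.14]. Speed limits (rad/s): [1.89, 1.89, 2.57, 2.79, 3.14, 3.14].

## Interface

Orientations are given as a unit quaternion [w, x, y, z].
In Python, from bench import manip gives the robot as it stands.
- The arm moves only by the tool carry_out, never from a script. Its argument "plan" is a list of rows, each an object of numbers: "dx", "dy", "dz": the shift along the world's x, y, z in m; "wx", "wy", "wz": the turn, a rotation vector about the world's x, y, z in degrees. In form: [{"dx": .., "dy": .., "dz": .., "wx": .., "wy": .., "wz": ..}, ...]. A call has exactly 10 rows; each row shifts and turns the commanded pose from where the row before left it; what a row does not reach is not made up. A row lasts 1/8 s, in which the tool goes at most 62.5 mm and 10.7 degrees, less where a joint would pass 70% of its speed; a pose out of reach is approached as far as the arm can. A call is refused whole if a number of a shift passes 0.0625 or a number of a turn 10.7, either way. A call with a gripper value outside its range is refused whole. "gripper" is the closure in counts, from 0 (fully open) to 255 (shut), set as the call begins (left out, the last holds). The fingers move at their own pace and stop on an object; "newtons" is the grip in N (left out, the last holds). Time passes only in rows, so rows that do not move let the fingers close, or fill a call up. It gives the time, the measured TCP pose, the force and the opening at its end, in the units of the state.
- manip.get_obs(): the state, without advancing time (a new reading comes with each control period).
- manip.snapshot(name): name is "side" or "top" or "wrist"; returns a dict with "pixels" (420x560x3 uint8, red, green, blue), "range_z" (420x560 float32, m along the optical axis (not along the pixel's ray), 0 where there is no reading), "fx", "fy", "cx", "cy" (pixels), "k1" (the pictures are not rectified: a ray, as slopes to the right and down, at radius r is drawn at 1 + k1 r^2 times it, then the intrinsics apply), "cam_to_world" (4x4, takes a point from camera to world coordinates). Camera axes: x right, y down, z forward; pixel columns grow to the right and rows downward; lengths in m; the calibration is good to about 2 mm. A picture is of the moment at which its call begins.
- manip.finish_job(): hands the job in, once; it reports no verdict.
The state is a dict: "time": time; "joints": joint angles; "qd": joint speeds; "tau": joint torques, N m; "eef_pos": TCP position; "ee_rot": TCP orientation; "ft_force": force on the tool from outside, world axes, zero at the start; "wrist_torque": the same for the moment, N m; "width": finger opening in m.
Only numpy, scipy, OpenCV 4.12 (cv2) and the standard library are available. Lean on these libraries where they do the work, as an engineer would, in place of code of your own. Each camera call takes 0.05 s, during which the arm holds its last target. There are 200 camera calls.

## Task

Open the green damp box so that the potter can lift the mugs out with both hands: squeeze the yellow safety catch fully home against its steel post, then squeeze the red bolt fully home against its own post in the same way. Then take the gate by its blue handle, swing it on past the detent to wide open, about square to the box front, and finish while still holding it there by the handle, because it swings back if let go. Leave the clay mug, the pot lid and the wooden knife undisturbed.

Things in the scene. Friction and masses are not known exactly. Their poses are not given: they have to be found in the camera images.
- box: Dark green cupboard, 240 x 240 mm and 180 mm high, fixed to the table. Origin: centre of its underside. z up; its open front, closed by a wire gate, faces its own -x; the gate's hinge is at its -y end of the front. Posts and catches stand on its flat top. It does not move, but it stands elsewhere in every run, with its front facing roughly to world -y.
- yellow_post: Fixed upright steel plate on the box top, 8 mm thick along the box's x, 24 mm wide along y, 55 mm high. Origin: centre of its foot (on the box top, 180 mm above the table); axes as the box. The yellow catch's tab is squeezed towards it: close the gripper along the box's x with one finger on the post's +x face and the other on the tab's -x face.
- yellow_tab (a point): Centre of the -x face of the yellow catch's upright tab (8 x 24 mm, its top 55 mm above the box top), 42 mm above the box top; moves with the catch. Catch out: 52 mm over the outer faces of tab and post; fully home: 38 mm. A low yellow tongue (top 16 mm above the box top, 12 mm wide) runs from the tab 54 mm towards the box's -x: keep fingertips above it.
- yellow_catch (a joint): Travel of the yellow catch, m: 0 = out (it may start up to 0.003), 0.014 = fully home (against its stop). Moves towards the box's +x, needs about 5 N, and stays where it is left. While it is out, its tongue blocks the red catch.
- red_post: Fixed upright steel plate on the box top, 8 mm thick along the box's y, 24 mm wide along x, 55 mm high. Origin: centre of its foot on the box top; axes as the box. The red catch's tab is squeezed towards it: close the gripper along the box's y with one finger on the post's -y face and the other on the tab's +y face.
- red_tab (a point): Centre of the +y face of the red catch's upright tab (8 x 24 mm, its top 55 mm above the box top), 42 mm above the box top; moves with the catch. Catch out: 52 mm over the outer faces of tab and post; fully home: 38 mm. Its hook reaches over the gate's top edge and stops the gate.
- red_catch (a joint): Travel of the red catch, m: 0 = out (it may start up to 0.001), 0.014 = fully home. Moves towards the box's -y, needs about 5 N, stays where it is left. Blocked until the yellow catch is home; while out, it blocks the gate.
- gate_handle: Upright round blue handle, 18 mm in diameter and 68 mm high, standing on the gate's top edge. Origin: centre of its foot, 180 mm above the table; 180 mm from the hinge axis. Can be gripped from above from any side; turns with the gate.
- gate_hinge (a point): Point on the gate's vertical hinge axis, 180 mm above the table, 128 mm in front of the box's centre (-x) and 110 mm to its -y. A spring pulls the gate shut (about 0.1 to 0.3 N m); a spring detent resists between about 0.35 and 0.75 rad (about 3 N more at the handle). Let go when wide, the gate swings back to about 0.7 rad.
- gate (a joint): Angle of the wire gate (226 mm wide, from 14 to 180 mm above the table), rad: 0 = shut along the box's y, 1.57 = square to the box front, end stop at 1.65; turns counter-clockwise seen from above, its free edge swinging out to the box's -x.
- mug: Bystander: loose grey-brown clay mug, 84 mm across, 100 mm high, on a dark slate board lying on the table at the robot's right. Origin: centre of its underside.
- pot_lid: Bystander: loose clay lid, 84 mm across, with a pointed knob, 55 mm high, on the slate board. Origin: centre of its underside.
- clay_knife: Bystander: loose flat dark wooden modelling knife, 170 x 16 x 8 mm, on the table in front of the box, under the sweep of the gate (which clears it). Origin: centre of its underside.

How it is judged:
By the outcome, as a careful person would: the job done as asked, in the order asked, and still so for the second after the job is handed in, while the arm keeps its last pose, push and grip.
It also fails if it takes over 58 s, if anything falls off the work surface, if the arm or the gripper's body presses on something with over 40 N, if the wrist force passes 120 N, or if a joint passes its speed limit or range.

## Working session

There is one attempt and no reset: what is moved stays moved. The work goes in short steps, Python scripts to look and compute and a tool call to move; the robot and the scene stay as the last step left them, time stands still between calls to the robot, and variables do not carry over. Pictures are saved under pics/ and viewed, about 8 in all and at most 12, crops included, and the job is handed in when it is done.

Besides the shell and the picture viewer there is one more tool, called after ">>>" in YAML: its name, and indented under it one key for each argument. carry_out: Moves the arm, as the interface text tells. Its arguments: {"type":"object","properties":{"plan":{"type":"array","items":{"type":"object","properties":{"dx":{"type":"number"},"dy":{"type":"number"},"dz":{"type":"number"},"wx":{"type":"number"},"wy":{"type":"number"},"wz":{"type":"number"}}}},"gripper":{"type":"number"},"newtons":{"type":"number"}},"required":["plan"]}

```bash
mkdir -p pics; cat > h.py <<'E'
import numpy as np, cv2
from bench import manip
def snap(n,f=None):
    s=manip.snapshot(n)
    if f: cv2.imwrite('pics/'+f,s['pixels'][:,:,::-1])
    return s
def pts(s):
    """world point for every pixel from depth"""
    H,W=s['range_z'].shape
    u,v=np.meshgrid(np.arange(W),np.arange(H))
    xd=np.stack([(u-s['cx'])/s['fx'],(v-s['cy'])/s['fy']],-1)
    x=xd.copy()
    for _ in range(8): x=xd/(1+s['k1']*(x**2).sum(-1,keepdims=True))
    d=np.concatenate([x,np.ones((H,W,1))],-1)*s['range_z'][...,None]
    T=np.array(s['cam_to_world'])
    return d@T[:3,:3].T+T[:3,3]
def hsv(s): return cv2.cvtColor(s['pixels'],cv2.COLOR_RGB2HSV)
E
python3 - <<'E'
from h import *
for n in('top','side'):
    s=snap(n,n+'0.png'); print(n,s['fx'],s['k1'],np.round(s['cam_to_world'],3).tolist())
o=manip.get_obs();print({k:np.round(v,3).tolist() for k,v in o.items()}, manip.tcp_to_tips)
E
```

```text
top 503.5929968206595 -0.029391788330797742 [[0.03, -0.997, 0.064, 0.439], [-1.0, -0.029, 0.01, -0.153], [-0.008, -0.065, -0.998, 1.691], [0.0, 0.0, 0.0, 1.0]]
side 416.4966738118091 -0.009815512044153272 [[-0.927, -0.217, 0.307, 0.218], [-0.375, 0.478, -0.795, 0.632], [0.026, -0.851, -0.524, 0.642], [0.0, 0.0, 0.0, 1.0]]
{'time': 0.1, 'joints': [-1.338, 0.264, -0.049, 1.259, 0.0, 1.416], 'qd': [0.0, -0.002, 0.002, 0.001, 0.001, 0.001], 'tau': [0.005, -63.858, 38.506, 0.01, 0.0, 0.0], 'eef_pos': [0.198, -0.486, 0.242], 'ee_rot': [0.587, 0.395, 0.587, -0.394], 'ft_force': [0.24, 0.43, -0.188], 'wrist_torque': [-0.047, 0.023, -0.01], 'width': 0.086} 0.011
```

View pics/top0.png

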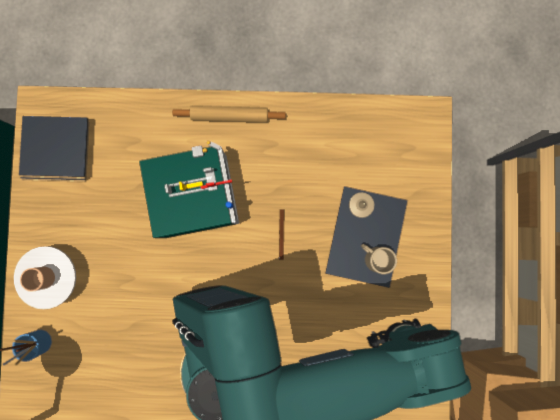

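View pics/side0.png

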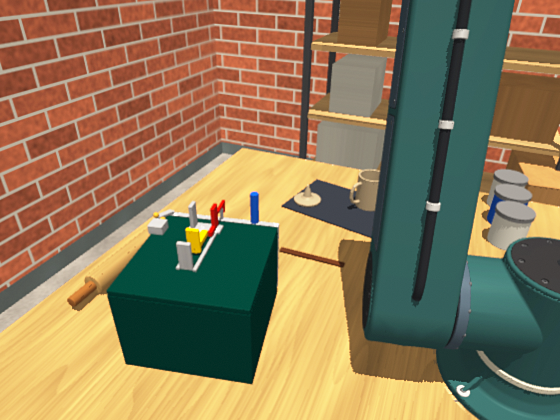

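The top view shows the green box at about (190,190), with its front facing right (world -y), the blue handle at (229,205) and the knife at (282,235). The mug and lid sit on the slate near (370,235). The side view shows the posts at (184,255) and (193,212), the yellow tab at (194,240), the red tab at (214,220) and the handle at (254,207).

```bash
cat > m.py <<'E'
from h import *
def box(s,P):
    h=hsv(s); m=(abs(P[...,2]-.18)<.008)&(P[...,0]>.3)&(P[...,1]>-.2)&(h[...,0]>60)&(h[...,0]<100)&(h[...,1]>120)
    m=cv2.morphologyEx(m.astype(np.uint8),cv2.MORPH_OPEN,np.ones((3,3)))>0
    q=P[m][:,:2].astype(np.float32); c,sz,a=cv2.minAreaRect(q)
    return np.array(c),sz,a,np.median(P[m][:,2]),m.sum()
E
python3 - <<'E'
from m import *
for n in('top','side'):
    s=snap(n);P=pts(s);h=hsv(s)
    c,sz,a,z,k=box(s,P);print(n,c.round(4),np.round(sz,4),round(a,2),z.round(4),k)
    near=(np.hypot(P[...,0]-c[0],P[...,1]-c[1])<.2)&(P[...,2]>.186)&(P[...,2]<.26)
    H,S,V=h[...,0],h[...,1],h[...,2]
    M=dict(yel=(H>20)&(H<35)&(S>150),red=((H<8)|(H>172))&(S>150),blue=(H>100)&(H<130)&(S>130),grey=(S<50)&(P[...,2]>.2))
    for k,m in M.items():
        m=(m&near).astype(np.uint8);N,L,st,_=cv2.connectedComponentsWithStats(m)
        for i in range(1,N):
            q=P[L==i]
            if len(q)>8:
                t=q[q[:,2]>.222]
                print(' ',k,len(q),'px',st[i,:4],'min',q.min(0).round(3),'max',q.max(0).round(3),'hi',len(t),(t.mean(0).round(4) if len(t) else ''))
s=snap('top');cv2.imwrite('pics/topz.png',cv2.resize(s['pixels'][130:250,120:260,::-1],None,fx=5,fy=5,interpolation=cv2.INTER_CUBIC))
s=snap('side');cv2.imwrite('pics/sidez.png',cv2.resize(s['pixels'][180:300,120:290,::-1],None,fx=4.5,fy=4.5,interpolation=cv2.INTER_CUBIC))
E
```

```text
top [0.5782 0.122 ] [0.2364 0.2358] 12.55 0.1811 4832
  yel 116 px [179 181  24  10] min [0.581 0.068 0.186] max [0.61  0.129 0.24 ] hi 26 [0.5906 0.1235 0.2335]
  red 81 px [201 179  31  10] min [ 0.59  -0.02   0.187] max [0.616 0.071 0.243] hi 20 [0.598  0.0399 0.2341]
  blue 33 px [226 202   7   6] min [ 0.532 -0.027  0.203] max [ 0.546 -0.011  0.253] hi 30 [ 0.5388 -0.0182  0.2445]
  grey 25 px [192 146  11   7] min [0.696 0.071 0.2  ] max [0.713 0.101 0.206] hi 0 
  grey 39 px [203 167  10   6] min [0.636 0.038 0.202] max [0.649 0.061 0.241] hi 27 [0.6416 0.0486 0.2348]
  grey 42 px [165 184   6   9] min [0.571 0.159 0.202] max [0.595 0.171 0.241] hi 29 [0.5827 0.1653 0.2345]
side [0.5784 0.1237] [0.238  0.2414] 12.72 0.1788 9508
  yel 11 px [154 213   4   3] min [0.723 0.053 0.19 ] max [0.73  0.06  0.195] hi 0 
  yel 362 px [185 228  23  25] min [0.579 0.063 0.186] max [0.637 0.133 0.235] hi 102 [0.5899 0.1283 0.2291]
  red 252 px [208 200  17  36] min [ 0.587 -0.02   0.187] max [0.614 0.074 0.234] hi 49 [0.5963 0.0436 0.2299]
  blue 207 px [251 192   7  30] min [ 0.53  -0.024  0.186] max [ 0.545 -0.005  0.247] hi 99 [ 0.5366 -0.0116  0.237 ]
  grey 121 px [189 201   8  21] min [0.635 0.04  0.201] max [0.646 0.064 0.234] hi 52 [0.639  0.0538 0.2296]
  grey 10 px [258 201   1  10] min [ 0.531 -0.02   0.209] max [ 0.532 -0.017  0.229] hi 4 [ 0.5312 -0.0182  0.2266]
  grey 255 px [176 242  16  20] min [0.57  0.162 0.2  ] max [0.593 0.176 0.235] hi 111 [0.5808 0.1694 0.2292]
```

View pics/topz.png

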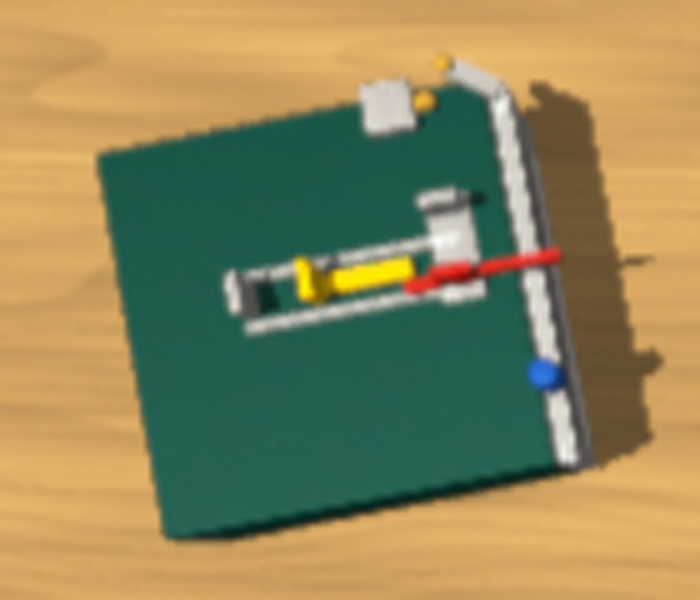

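View pics/sidez.png

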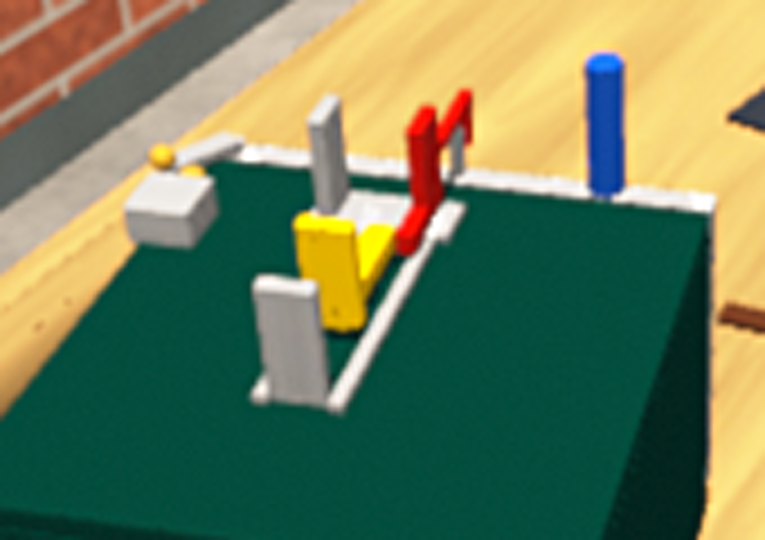

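The crops show the yellow tab out, with its tongue pointing at the red catch. The red hook lies over the gate edge and the gate is shut. Box fit: 240 mm square, yaw about 102.6°, and handle-to-hinge about 179 mm. All of these match the given sizes.

```bash
cat >> h.py <<'E'
from scipy.spatial.transform import Rotation as Ro
def state():
    o=manip.get_obs();w,x,y,z=o['ee_rot'];R=Ro.from_quat([x,y,z,w]).as_matrix()
    print('t',round(o['time'],2),'p',np.round(o['eef_pos'],4),'toolx',R[:,0].round(3),'jaw yaw',np.degrees(np.arctan2(R[1,2],R[0,2])).round(1),'w',round(o['width'],4),'F',np.round(o['ft_force'],1),'q',np.round(o['joints'],2))
    return o
E
python3 - <<'E'
from h import *
state()
c=np.array([.5783,.1228]);a=np.radians(102.6);bx=np.array([np.cos(a),np.sin(a)]);by=np.array([-bx[1],bx[0]])
for n,p in dict(yp=(.5818,.1672),yt=(.590,.126),rp=(.6402,.0512),rt=(.597,.042),h=(.5378,-.0148)).items():
    d=np.array(p)-c;print(n,d@bx,d@by)
yp=np.array([.5818,.1672]);rp=np.array([.6402,.0512]);hg=c-.128*bx-.11*by
print('ygoal',yp-.015*bx,'rgoal',rp+.015*by,'hinge',hg)
for g in np.arange(0,1.65,.25):
    t=a+np.pi/2+g;e=hg+.18*np.array([np.cos(t),np.sin(t)]);print(g.round(2),e.round(3),np.hypot(*e).round(3))
E
```

```text
t 0.3 p [ 0.1985 -0.4859  0.2421] toolx [-0.  0. -1.] jaw yaw -67.8 w 0.0854 F [-0.8  0.2 -0.7] q [-1.34  0.26 -0.05  1.26 -0.    1.42]
yp 0.04256720288519248 -0.01310126858479204
yt 0.0005706577138644556 -0.012116284487152212
rp -0.08337870679726027 -0.04479019148001599
rt -0.08293335297876613 -0.0006236695434138926
h -0.12545134516621168 0.06954113887468359
ygoal [0.58507215 0.15256125] rgoal [0.62556125 0.04792785] hinge [0.71357318 0.02187841]
0.0 [ 0.538 -0.017] 0.538
0.25 [ 0.553 -0.06 ] 0.556
0.5 [ 0.578 -0.097] 0.586
0.75 [ 0.612 -0.127] 0.625
1.0 [ 0.652 -0.147] 0.668
1.25 [ 0.695 -0.157] 0.713
1.5 [ 0.74  -0.156] 0.757
```

>>> carry_out:
  plan:
    - {"dx":0.0193,"dy":0.0319,"dz":0.01,"wz":8.5}
    - {"dx":0.0193,"dy":0.0319,"dz":0.01,"wz":8.5}
    - {"dx":0.0193,"dy":0.0319,"dz":0.01,"wz":8.5}
    - {"dx":0.0193,"dy":0.0319,"dz":0.01,"wz":8.5}
    - {"dx":0.0193,"dy":0.0319,"dz":0.01,"wz":8.5}
    - {"dx":0.0193,"dy":0.0319,"dz":0.01,"wz":8.5}
    - {"dx":0.0193,"dy":0.0319,"dz":0.01,"wz":8.5}
    - {"dx":0.0193,"dy":0.0319,"dz":0.01,"wz":8.5}
    - {"dx":0.0193,"dy":0.0319,"dz":0.01,"wz":8.5}
    - {"dx":0.0193,"dy":0.0319,"dz":0.01,"wz":8.5}
  gripper: 0

```text
invalid input at $.plan[0]: expected keys dx, dy, dz, wx, wy, wz
```

>>> carry_out:
  plan:
    - {"dx":0.0193,"dy":0.0319,"wz":8.5}
    - {"dx":0.0193,"dy":0.0319,"wz":8.5}
    - {"dx":0.0193,"dy":0.0319,"wz":8.5}
    - {"dx":0.0193,"dy":0.0319,"wz":8.5}
    - {"dx":0.0193,"dy":0.0319,"wz":8.5}
    - {"dx":0.0193,"dy":0.0319,"wz":8.5}
    - {"dx":0.0193,"dy":0.0319,"wz":8.5}
    - {"dx":0.0193,"dy":0.0319,"wz":8.5}
    - {"dx":0.0193,"dy":0.0319,"wz":8.5}
    - {"dx":0.0193,"dy":0.0319,"wz":8.5}

```text
invalid input at $.plan[0]: expected keys dx, dy, dz, wx, wy, wz
```

```bash
python3 - <<'E'
from h import *
state(); s=snap('wrist','w1.png'); print(np.round(s['cam_to_world'],3).tolist())
E
```

```text
t 0.3 p [ 0.1985 -0.4859  0.2421] toolx [-0.  0. -1.] jaw yaw -67.8 w 0.0854 F [-0.8  0.2 -0.7] q [-1.34  0.26 -0.05  1.26 -0.    1.42]
[[0.377, -0.881, -0.286, 0.273], [-0.926, -0.359, -0.116, -0.456], [-0.001, 0.309, -0.951, 0.375], [0.0, 0.0, 0.0, 1.0]]
```

View pics/w1.png

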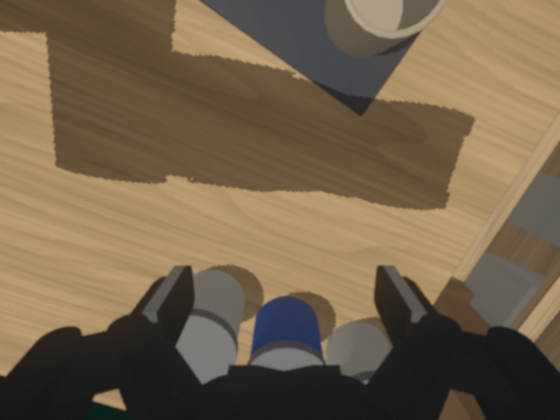

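The call was refused because every row needs all six keys, so the arm did not move. The wrist view shows fingers at about (180,300) and (390,300) and the mug at (375,20). I'll resend with every key.

>>> carry_out:
  plan:
    - {"dx":0.0193,"dy":0.0319,"dz":0.01,"wx":0,"wy":0,"wz":8.5}
    - {"dx":0.0193,"dy":0.0319,"dz":0.01,"wx":0,"wy":0,"wz":8.5}
    - {"dx":0.0193,"dy":0.0319,"dz":0.01,"wx":0,"wy":0,"wz":8.5}
    - {"dx":0.0193,"dy":0.0319,"dz":0.01,"wx":0,"wy":0,"wz":8.5}
    - {"dx":0.0193,"dy":0.0319,"dz":0.01,"wx":0,"wy":0,"wz":8.5}
    - {"dx":0.0193,"dy":0.0319,"dz":0.01,"wx":0,"wy":0,"wz":8.5}
    - {"dx":0.0193,"dy":0.0319,"dz":0.01,"wx":0,"wy":0,"wz":8.5}
    - {"dx":0.0193,"dy":0.0319,"dz":0.01,"wx":0,"wy":0,"wz":8.5}
    - {"dx":0.0193,"dy":0.0319,"dz":0.01,"wx":0,"wy":0,"wz":8.5}
    - {"dx":0.0193,"dy":0.0319,"dz":0.01,"wx":0,"wy":0,"wz":8.5}
  gripper: 0

```text
time: 1.6
eef_pos: [0.392, -0.1659, 0.3427]
ee_rot: [0.699, -0.108, 0.699, 0.107]
ft_force: [-0.5, -0.5, -0.6]
width: 0.0852
```

>>> carry_out:
  plan:
    - {"dx":0.0193,"dy":0.0319,"dz":0,"wx":0,"wy":0,"wz":8.5}
    - {"dx":0.0193,"dy":0.0319,"dz":0,"wx":0,"wy":0,"wz":8.5}
    - {"dx":0.0193,"dy":0.0319,"dz":0,"wx":0,"wy":0,"wz":8.5}
    - {"dx":0.0193,"dy":0.0319,"dz":0,"wx":0,"wy":0,"wz":8.5}
    - {"dx":0.0193,"dy":0.0319,"dz":0,"wx":0,"wy":0,"wz":8.5}
    - {"dx":0.0193,"dy":0.0319,"dz":0,"wx":0,"wy":0,"wz":8.5}
    - {"dx":0.0193,"dy":0.0319,"dz":0,"wx":0,"wy":0,"wz":8.5}
    - {"dx":0.0193,"dy":0.0319,"dz":0,"wx":0,"wy":0,"wz":8.5}
    - {"dx":0.0193,"dy":0.0319,"dz":0,"wx":0,"wy":0,"wz":8.5}
    - {"dx":0.0193,"dy":0.0319,"dz":0,"wx":0,"wy":0,"wz":8.5}

```text
time: 2.85
eef_pos: [0.5851, 0.1531, 0.3422]
ee_rot: [-0.443, 0.552, -0.443, -0.551]
ft_force: [-0.4, -0.5, -0.6]
width: 0.0855
```

```bash
python3 - <<'E'
from h import *
state(); s=snap('wrist','w2.png')
P=pts(s);h=hsv(s);c=np.array([.5783,.1228]);a=np.radians(102.6);bx=np.array([np.cos(a),np.sin(a)]);by=np.array([-bx[1],bx[0]])
H,S,V=h[...,0],h[...,1],h[...,2]
z=P[...,2];hi=(z>.225)&(z<.25)&(np.hypot(P[...,0]-c[0],P[...,1]-c[1])<.16)
for k,m in dict(yel=(H>20)&(H<35)&(S>150),red=((H<8)|(H>172))&(S>150),blue=(H>100)&(H<130)&(S>130),grey=(S<50)).items():
    N,L,st,_=cv2.connectedComponentsWithStats((m&hi).astype(np.uint8))
    for i in range(1,N):
        q=P[L==i]
        if len(q)>30:
            b=np.c_[(q[:,:2]-c)@bx,(q[:,:2]-c)@by]; print(k,len(q),st[i,:4],'box min',np.percentile(b,3,0).round(4),'max',np.percentile(b,97,0).round(4),q[:,2].max().round(3))
E
```

```text
t 2.85 p [0.5851 0.1531 0.3422] toolx [ 0. -0. -1.] jaw yaw 102.5 w 0.0855 F [-0.4 -0.5 -0.6] q [ 0.12  0.41  0.44  1.6  -0.   -0.1 ]
yel 250 [241 191  12  31] box min [-0.0062 -0.0237] max [ 0.0008 -0.0016] 0.238
red 360 [124 187  35  13] box min [-0.0964 -0.006 ] max [-0.0757  0.0019] 0.237
blue 465 [46 99 40 15] box min [-0.1333  0.0607] max [-0.1215  0.0688] 0.25
grey 174 [41 91 44 17] box min [-0.1372  0.0661] max [-0.1219  0.0735] 0.25
grey 303 [293 191  11  31] box min [ 0.035  -0.0237] max [ 0.0424 -0.0016] 0.238
grey 386 [133 235  33  14] box min [-0.0978 -0.0486] max [-0.0756 -0.0414] 0.237
```

View pics/w2.png

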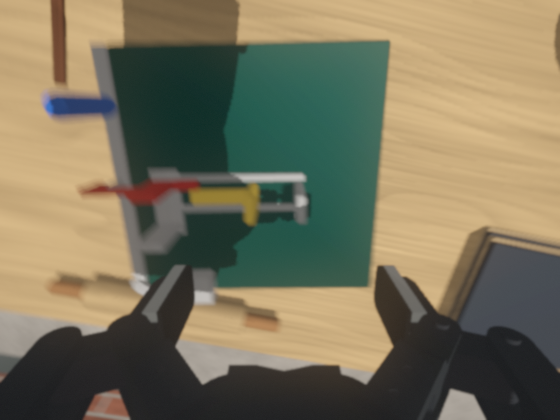

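The wrist view shows the yellow tab at (250,203), its post at (300,197), the red tab at (140,192), its post at (150,240) and the handle at (60,105). The image is motion-blurred and about 4 mm off the top/side result, so I'll re-measure at rest.

```bash
cat > w.py <<'E'
from h import *
c=np.array([.5783,.1228]);a=np.radians(102.6);bx=np.array([np.cos(a),np.sin(a)]);by=np.array([-bx[1],bx[0]])
def meas(name,zlo=.225):
    s=snap(name);P=pts(s);h=hsv(s);H,S,V=h[...,0],h[...,1],h[...,2]
    z=P[...,2];hi=(z>zlo)&(z<.253)&(np.hypot(P[...,0]-c[0],P[...,1]-c[1])<.3)
    for k,m in dict(yel=(H>20)&(H<35)&(S>150),red=((H<8)|(H>172))&(S>150),blue=(H>100)&(H<130)&(S>130),grey=(S<50)).items():
        N,L,st,_=cv2.connectedComponentsWithStats((m&hi).astype(np.uint8))
        for i in range(1,N):
            q=P[L==i]
            if len(q)>15:
                b=np.c_[(q[:,:2]-c)@bx,(q[:,:2]-c)@by]; print(name,k,len(q),st[i,:4],'box min',np.percentile(b,3,0).round(4),'max',np.percentile(b,97,0).round(4),q[:,2].max().round(3))
E
python3 - <<'E'
from w import *
state()
meas('wrist');meas('wrist')
meas('side',.205);meas('top',.23)
state()
E
```

```text
t 2.9 p [0.5864 0.1561 0.3411] toolx [-0.001  0.001 -1.   ] jaw yaw 103.0 w 0.0853 F [-0.6  3.3 -2.2] q [ 0.13  0.41  0.45  1.6   0.   -0.1 ]
wrist yel 314 [237 189  12  31] box min [-0.0066 -0.0233] max [ 0.0008 -0.0017] 0.238
wrist red 367 [120 183  35  13] box min [-0.097  -0.0051] max [-0.0757  0.0019] 0.238
wrist blue 901 [36 83 46 24] box min [-0.1352  0.0613] max [-0.1214  0.0752] 0.251
wrist grey 23 [ 49 108  23   1] box min [-0.1309  0.0599] max [-0.1275  0.06  ] 0.248
wrist grey 305 [290 189  10  31] box min [ 0.0352 -0.024 ] max [ 0.0425 -0.0017] 0.238
wrist grey 385 [128 233  34  13] box min [-0.0978 -0.0484] max [-0.0757 -0.0413] 0.237
wrist yel 309 [239 190  12  31] box min [-0.0066 -0.0231] max [ 0.0008 -0.0017] 0.237
wrist red 354 [122 186  35  12] box min [-0.0971 -0.0045] max [-0.0757  0.0019] 0.238
wrist blue 880 [38 87 45 24] box min [-0.1355  0.0618] max [-0.1215  0.0751] 0.251
wrist grey 302 [292 190  10  31] box min [ 0.0353 -0.0235] max [ 0.0426 -0.0017] 0.238
wrist grey 401 [130 235  34  14] box min [-0.0978 -0.049 ] max [-0.0756 -0.0414] 0.237
side yel 205 [
[... 264 characters left out ...]
   7  18] box min [-0.0917 -0.0478] max [-0.0708 -0.0415] 0.234
side grey 229 [176 242  16  17] box min [ 0.0398 -0.0239] max [ 0.048  -0.0018] 0.235
top yel 18 [180 182   3   8] box min [-0.005  -0.0208] max [ 0.0014 -0.002 ] 0.241
top red 16 [206 183   8   3] box min [-0.0952 -0.0049] max [-0.0765  0.0013] 0.244
top blue 30 [226 202   6   6] box min [-0.1362  0.0615] max [-0.1221  0.0756] 0.253
top grey 23 [203 167   9   4] box min [-0.0963 -0.0499] max [-0.0756 -0.0421] 0.244
top grey 21 [165 185   4   7] box min [ 0.0372 -0.0225] max [ 0.0451 -0.0039] 0.241
t 3.1 p [0.5844 0.1518 0.3422] toolx [-0. -0. -1.] jaw yaw 102.2 w 0.0857 F [ 0.7 -0.8  1. ] q [ 0.12  0.41  0.44  1.6  -0.   -0.09]
```

Wrist and top agree within 2 mm: yellow post at box (0.0395, -0.0127), handle at x -0.1285 against a nominal -0.128. I'll descend on the yellow pair.

>>> carry_out:
  plan:
    - {"dx":0.001,"dy":-0.0026,"dz":-0.016,"wx":0,"wy":0,"wz":0}
    - {"dx":0,"dy":0,"dz":-0.02,"wx":0,"wy":0,"wz":0}
    - {"dx":0,"dy":0,"dz":-0.02,"wx":0,"wy":0,"wz":0}
    - {"dx":0,"dy":0,"dz":-0.018,"wx":0,"wy":0,"wz":0}
    - {"dx":0,"dy":0,"dz":-0.014,"wx":0,"wy":0,"wz":0}
    - {"dx":0,"dy":0,"dz":-0.012,"wx":0,"wy":0,"wz":0}
    - {"dx":0,"dy":0,"dz":-0.012,"wx":0,"wy":0,"wz":0}
    - {"dx":0,"dy":0,"dz":-0.01,"wx":0,"wy":0,"wz":0}
    - {"dx":0,"dy":0,"dz":0,"wx":0,"wy":0,"wz":0}
    - {"dx":0,"dy":0,"dz":0,"wx":0,"wy":0,"wz":0}

```text
time: 4.35
eef_pos: [0.5857, 0.1494, 0.2206]
ee_rot: [-0.444, 0.55, -0.444, -0.55]
ft_force: [0.4, 0.4, -0.5]
width: 0.085
```

>>> carry_out:
  plan:
    - {"dx":0,"dy":0,"dz":0,"wx":0,"wy":0,"wz":0}
    - {"dx":0,"dy":0,"dz":0,"wx":0,"wy":0,"wz":0}
    - {"dx":0,"dy":0,"dz":0,"wx":0,"wy":0,"wz":0}
    - {"dx":0,"dy":0,"dz":0,"wx":0,"wy":0,"wz":0}
    - {"dx":0,"dy":0,"dz":0,"wx":0,"wy":0,"wz":0}
    - {"dx":0,"dy":0,"dz":0,"wx":0,"wy":0,"wz":0}
    - {"dx":0,"dy":0,"dz":0,"wx":0,"wy":0,"wz":0}
    - {"dx":0,"dy":0,"dz":0,"wx":0,"wy":0,"wz":0}
    - {"dx":0,"dy":0,"dz":0,"wx":0,"wy":0,"wz":0}
    - {"dx":0,"dy":0,"dz":0,"wx":0,"wy":0,"wz":0}
  gripper: 255
  newtons: 30

```text
time: 5.6
eef_pos: [0.5857, 0.1503, 0.2212]
ee_rot: [-0.445, 0.551, -0.443, -0.551]
ft_force: [-3.0, 7.1, 7.8]
width: 0.0368
```

```bash
python3 - <<'E'
from w import *
state();meas('side',.205)
E
```

```text
t 5.6 p [0.5857 0.1503 0.2212] toolx [ 0.001  0.002 -1.   ] jaw yaw 102.3 w 0.0368 F [-3.   7.1  7.8] q [ 0.12  0.41  0.11  1.27  0.   -0.1 ]
side yel 142 [187 231  11  18] box min [ 0.008  -0.0163] max [ 0.0178 -0.0018] 0.236
side red 145 [211 200  14  22] box min [-0.1448 -0.0042] max [-0.0717  0.002 ] 0.235
side blue 149 [251 192   7  22] box min [-0.1321  0.0639] max [-0.1173  0.0757] 0.247
side grey 78 [187 222  11  12] box min [ 0.0032 -0.0178] max [ 0.0107 -0.0016] 0.253
side grey 248 [174 239  18  20] box min [ 0.0421 -0.0197] max [ 0.0607 -0.0018] 0.253
```

The width went to 37 mm and the yellow tab moved 12 mm to its stop. Now I'll open, lift, and go to the red pair with the jaws turned 90°.

>>> carry_out:
  plan:
    - {"dx":0,"dy":0,"dz":0,"wx":0,"wy":0,"wz":0}
    - {"dx":0,"dy":0,"dz":0,"wx":0,"wy":0,"wz":0}
    - {"dx":0,"dy":0,"dz":0,"wx":0,"wy":0,"wz":0}
    - {"dx":0,"dy":0,"dz":0,"wx":0,"wy":0,"wz":0}
    - {"dx":0,"dy":0,"dz":0,"wx":0,"wy":0,"wz":0}
    - {"dx":0,"dy":0,"dz":0,"wx":0,"wy":0,"wz":0}
    - {"dx":0,"dy":0,"dz":0.015,"wx":0,"wy":0,"wz":0}
    - {"dx":0,"dy":0,"dz":0.025,"wx":0,"wy":0,"wz":0}
    - {"dx":0,"dy":0,"dz":0.03,"wx":0,"wy":0,"wz":0}
    - {"dx":0,"dy":0,"dz":0.03,"wx":0,"wy":0,"wz":0}
  gripper: 0

```text
time: 6.9
eef_pos: [0.5854, 0.1494, 0.3213]
ee_rot: [-0.444, 0.55, -0.444, -0.55]
ft_force: [0.1, 0.5, -0.3]
width: 0.085
```

>>> carry_out:
  plan:
    - {"dx":0.0041,"dy":-0.0105,"dz":0,"wx":0,"wy":0,"wz":-9}
    - {"dx":0.0041,"dy":-0.0105,"dz":0,"wx":0,"wy":0,"wz":-9}
    - {"dx":0.0041,"dy":-0.0105,"dz":0,"wx":0,"wy":0,"wz":-9}
    - {"dx":0.0041,"dy":-0.0105,"dz":0,"wx":0,"wy":0,"wz":-9}
    - {"dx":0.0041,"dy":-0.0105,"dz":0,"wx":0,"wy":0,"wz":-9}
    - {"dx":0.0041,"dy":-0.0105,"dz":0,"wx":0,"wy":0,"wz":-9}
    - {"dx":0.0041,"dy":-0.0105,"dz":0,"wx":0,"wy":0,"wz":-9}
    - {"dx":0.0041,"dy":-0.0105,"dz":0,"wx":0,"wy":0,"wz":-9}
    - {"dx":0.0041,"dy":-0.0105,"dz":0,"wx":0,"wy":0,"wz":-9}
    - {"dx":0.0041,"dy":-0.0105,"dz":0,"wx":0,"wy":0,"wz":-9}

```text
time: 8.15
eef_pos: [0.6266, 0.044, 0.3203]
ee_rot: [0.703, -0.073, 0.703, 0.073]
ft_force: [-0.3, -0.3, -0.1]
width: 0.0857
```

```bash
python3 - <<'E'
from w import *
for _ in range(3): snap('top')
state();meas('side',.205);meas('wrist',.225);state()
E
```

```text
t 8.3 p [0.6266 0.0441 0.3201] toolx [-0.  0. -1.] jaw yaw 12.3 w 0.0855 F [-0.5  0.9  0.8] q [-0.06  0.45  0.45  1.57  0.    1.3 ]
side yel 173 [183 232  15  17] box min [ 0.0104 -0.0236] max [ 0.018  -0.0018] 0.235
side red 144 [211 200  14  22] box min [-0.1425 -0.0042] max [-0.0716  0.0018] 0.235
side blue 145 [251 192   7  23] box min [-0.1269  0.0639] max [-0.1173  0.0758] 0.248
side grey 107 [189 202   7  18] box min [-0.0916 -0.0484] max [-0.0706 -0.0416] 0.235
side grey 223 [176 242  16  17] box min [ 0.0401 -0.0236] max [ 0.048  -0.0019] 0.235
wrist yel 142 [242  77  34   8] box min [ 0.0053 -0.025 ] max [ 0.0077 -0.0053] 0.238
wrist red 360 [241 199  12  34] box min [-0.0976 -0.0061] max [-0.0755  0.0012] 0.238
wrist blue 482 [143 254  31  31] box min [-0.1317  0.0596] max [-0.1213  0.0718] 0.251
wrist grey 677 [237  16  39  19] box min [ 0.0355 -0.0249] max [ 0.0433 -0.003 ] 0.238
wrist grey 357 [299 198  11  34] box min [-0.0976 -0.0492] max [-0.0755 -0.0417] 0.237
wrist grey 16 [143 255  14  16] box min [-0.1249  0.0713] max [-0.1218  0.0748] 0.247
t 8.4 p [0.6264 0.0447 0.3203] toolx [-0.  0. -1.] jaw yaw 12.4 w 0.0857 F [-0.6  0.8 -0.3] q [-0.06  0.45  0.45  1.57  0.    1.3 ]
```

Yellow is home: .048 - .010 gives 38 mm over the outer faces. Next, squeeze red.

>>> carry_out:
  plan:
    - {"dx":0,"dy":0,"dz":-0.014,"wx":0,"wy":0,"wz":0}
    - {"dx":0,"dy":0,"dz":-0.014,"wx":0,"wy":0,"wz":0}
    - {"dx":0,"dy":0,"dz":-0.014,"wx":0,"wy":0,"wz":0}
    - {"dx":0,"dy":0,"dz":-0.014,"wx":0,"wy":0,"wz":0}
    - {"dx":0,"dy":0,"dz":-0.014,"wx":0,"wy":0,"wz":0}
    - {"dx":0,"dy":0,"dz":-0.012,"wx":0,"wy":0,"wz":0}
    - {"dx":0,"dy":0,"dz":-0.01,"wx":0,"wy":0,"wz":0}
    - {"dx":0,"dy":0,"dz":-0.008,"wx":0,"wy":0,"wz":0}
    - {"dx":0,"dy":0,"dz":0,"wx":0,"wy":0,"wz":0}
    - {"dx":0,"dy":0,"dz":0,"wx":0,"wy":0,"wz":0}

```text
time: 9.65
eef_pos: [0.6267, 0.0443, 0.2206]
ee_rot: [0.703, -0.075, 0.703, 0.075]
ft_force: [0.8, -0.4, 1.0]
width: 0.0855
```

>>> carry_out:
  plan:
    - {"dx":0,"dy":0,"dz":0,"wx":0,"wy":0,"wz":0}
    - {"dx":0,"dy":0,"dz":0,"wx":0,"wy":0,"wz":0}
    - {"dx":0,"dy":0,"dz":0,"wx":0,"wy":0,"wz":0}
    - {"dx":0,"dy":0,"dz":0,"wx":0,"wy":0,"wz":0}
    - {"dx":0,"dy":0,"dz":0,"wx":0,"wy":0,"wz":0}
    - {"dx":0,"dy":0,"dz":0,"wx":0,"wy":0,"wz":0}
    - {"dx":0,"dy":0,"dz":0,"wx":0,"wy":0,"wz":0}
    - {"dx":0,"dy":0,"dz":0,"wx":0,"wy":0,"wz":0}
    - {"dx":0,"dy":0,"dz":0,"wx":0,"wy":0,"wz":0}
    - {"dx":0,"dy":0,"dz":0,"wx":0,"wy":0,"wz":0}
  gripper: 255
  newtons: 30

```text
time: 10.9
eef_pos: [0.6272, 0.0445, 0.2209]
ee_rot: [0.704, -0.075, 0.702, 0.075]
ft_force: [5.2, 2.2, 5.5]
width: 0.0365
```

>>> carry_out:
  plan:
    - {"dx":0,"dy":0,"dz":0,"wx":0,"wy":0,"wz":0}
    - {"dx":0,"dy":0,"dz":0,"wx":0,"wy":0,"wz":0}
    - {"dx":0,"dy":0,"dz":0,"wx":0,"wy":0,"wz":0}
    - {"dx":0,"dy":0,"dz":0,"wx":0,"wy":0,"wz":0}
    - {"dx":0,"dy":0,"dz":0,"wx":0,"wy":0,"wz":0}
    - {"dx":0,"dy":0,"dz":0,"wx":0,"wy":0,"wz":0}
    - {"dx":0,"dy":0,"dz":0.015,"wx":0,"wy":0,"wz":0}
    - {"dx":0,"dy":0,"dz":0.025,"wx":0,"wy":0,"wz":0}
    - {"dx":0,"dy":0,"dz":0.03,"wx":0,"wy":0,"wz":0}
    - {"dx":0,"dy":0,"dz":0.03,"wx":0,"wy":0,"wz":0}
  gripper: 0

```text
time: 12.15
eef_pos: [0.6264, 0.0444, 0.3213]
ee_rot: [0.703, -0.075, 0.703, 0.075]
ft_force: [0.6, 0.1, 0.5]
width: 0.0854
```

```bash
python3 - <<'E'
from w import *
for _ in range(3): snap('top')
meas('side',.205);meas('wrist',.225);state()
E
```

```text
side yel 173 [183 232  15  17] box min [ 0.0105 -0.0239] max [ 0.0177 -0.0017] 0.235
side red 146 [204 200  14  22] box min [-0.138  -0.0178] max [-0.0713 -0.0115] 0.234
side blue 145 [251 192   7  22] box min [-0.1264  0.0639] max [-0.1174  0.0759] 0.249
side grey 103 [189 202   7  18] box min [-0.092  -0.0484] max [-0.0712 -0.0417] 0.234
side grey 225 [176 242  16  17] box min [ 0.04   -0.0238] max [ 0.0481 -0.0019] 0.235
wrist yel 150 [241  76  34   8] box min [ 0.0053 -0.0248] max [ 0.0079 -0.0048] 0.237
wrist red 341 [259 198  11  34] box min [-0.0975 -0.0197] max [-0.0755 -0.0123] 0.237
wrist blue 487 [143 254  31  31] box min [-0.1319  0.0596] max [-0.1214  0.0722] 0.251
wrist grey 677 [235  16  40  18] box min [ 0.0355 -0.025 ] max [ 0.043  -0.0029] 0.239
wrist grey 381 [298 198  12  34] box min [-0.0976 -0.0494] max [-0.0755 -0.0416] 0.237
t 12.4 p [0.6265 0.0444 0.3196] toolx [-0.001  0.    -1.   ] jaw yaw 12.2 w 0.0855 F [-0.3  0.   0.5] q [-0.06  0.45  0.45  1.57 -0.    1.3 ]
```

The red tab moved 14 mm (outer faces 37-38 mm over), so it is home, and yellow stayed home. Now to the handle, with the jaws across the gate.

>>> carry_out:
  plan:
    - {"dx":-0.0088,"dy":-0.0061,"dz":0,"wx":0,"wy":0,"wz":9}
    - {"dx":-0.0088,"dy":-0.0061,"dz":0,"wx":0,"wy":0,"wz":9}
    - {"dx":-0.0088,"dy":-0.0061,"dz":0,"wx":0,"wy":0,"wz":9}
    - {"dx":-0.0088,"dy":-0.0061,"dz":0,"wx":0,"wy":0,"wz":9}
    - {"dx":-0.0088,"dy":-0.0061,"dz":0,"wx":0,"wy":0,"wz":9}
    - {"dx":-0.0088,"dy":-0.0061,"dz":0,"wx":0,"wy":0,"wz":9}
    - {"dx":-0.0088,"dy":-0.0061,"dz":0,"wx":0,"wy":0,"wz":9}
    - {"dx":-0.0088,"dy":-0.0061,"dz":0,"wx":0,"wy":0,"wz":9}
    - {"dx":-0.0088,"dy":-0.0061,"dz":0,"wx":0,"wy":0,"wz":9}
    - {"dx":-0.0088,"dy":-0.0061,"dz":0,"wx":0,"wy":0,"wz":9}

```text
time: 13.65
eef_pos: [0.5378, -0.0167, 0.3193]
ee_rot: [0.442, -0.551, 0.443, 0.552]
ft_force: [0.6, -0.3, -0.1]
width: 0.0855
```

>>> carry_out:
  plan:
    - {"dx":0,"dy":0,"dz":0,"wx":0,"wy":0,"wz":0}
    - {"dx":0,"dy":0,"dz":-0.014,"wx":0,"wy":0,"wz":0}
    - {"dx":0,"dy":0,"dz":-0.016,"wx":0,"wy":0,"wz":0}
    - {"dx":0,"dy":0,"dz":-0.016,"wx":0,"wy":0,"wz":0}
    - {"dx":0,"dy":0,"dz":-0.016,"wx":0,"wy":0,"wz":0}
    - {"dx":0,"dy":0,"dz":-0.014,"wx":0,"wy":0,"wz":0}
    - {"dx":0,"dy":0,"dz":-0.012,"wx":0,"wy":0,"wz":0}
    - {"dx":0,"dy":0,"dz":-0.01,"wx":0,"wy":0,"wz":0}
    - {"dx":0,"dy":0,"dz":-0.006,"wx":0,"wy":0,"wz":0}
    - {"dx":0,"dy":0,"dz":0,"wx":0,"wy":0,"wz":0}

```text
time: 14.9
eef_pos: [0.5384, -0.0166, 0.2161]
ee_rot: [0.444, -0.55, 0.444, 0.55]
ft_force: [0.5, -0.2, 0.2]
width: 0.0855
```

```bash
python3 - <<'E'
from w import *
state(); s=snap('side'); cv2.imwrite('pics/s2.png',cv2.resize(s['pixels'][120:320,120:370,::-1],None,fx=3,fy=3))
E
```

```text
t 14.9 p [ 0.5384 -0.0166  0.2161] toolx [-0.  0. -1.] jaw yaw 102.2 w 0.0855 F [ 0.5 -0.2  0.2] q [-0.18  0.3  -0.07  1.2  -0.   -0.4 ]
```

View pics/s2.png

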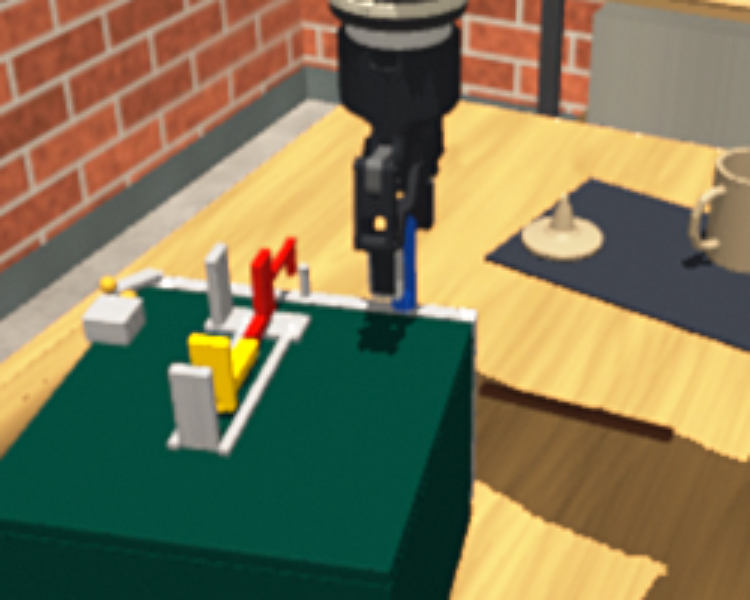

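The handle at crop (405,262) stands between the fingers and the knife lies clear. Closing on the handle, and working out the arc.

>>> carry_out:
  plan:
    - {"dx":0,"dy":0,"dz":0,"wx":0,"wy":0,"wz":0}
    - {"dx":0,"dy":0,"dz":0,"wx":0,"wy":0,"wz":0}
    - {"dx":0,"dy":0,"dz":0,"wx":0,"wy":0,"wz":0}
    - {"dx":0,"dy":0,"dz":0,"wx":0,"wy":0,"wz":0}
    - {"dx":0,"dy":0,"dz":0,"wx":0,"wy":0,"wz":0}
    - {"dx":0,"dy":0,"dz":0,"wx":0,"wy":0,"wz":0}
    - {"dx":0,"dy":0,"dz":0,"wx":0,"wy":0,"wz":0}
    - {"dx":0,"dy":0,"dz":0,"wx":0,"wy":0,"wz":0}
    - {"dx":0,"dy":0,"dz":0,"wx":0,"wy":0,"wz":0}
    - {"dx":0,"dy":0,"dz":0,"wx":0,"wy":0,"wz":0}
  gripper: 255
  newtons: 50

```text
time: 16.2
eef_pos: [0.5387, -0.0172, 0.2166]
ee_rot: [-0.444, 0.551, -0.444, -0.55]
ft_force: [-1.6, -5.4, 3.9]
width: 0.0169
```

```bash
cat > arc.py <<'E'
from w import *
def arc(hg,g0,g1,n):
    """mid-row chord deltas"""
    g=np.linspace(g0,g1,n+1)+np.radians(192.6);p=np.c_[np.cos(g),np.sin(g)]*.18
    print('deg/row',np.degrees((g1-g0)/n).round(2));print((np.diff(p,axis=0)*1000).round(1).tolist(),'end',hg+p[-1])
hg=np.array([.714,.022])
E
python3 - <<'E'
from arc import *
state();arc(hg,0,1.55,40)
E
```

```text
t 16.2 p [ 0.5387 -0.0172  0.2166] toolx [ 0.001 -0.001 -1.   ] jaw yaw 102.2 w 0.0169 F [-1.6 -5.4  3.9] q [-0.18  0.3  -0.07  1.2  -0.   -0.4 ]
deg/row 2.22
[[1.7, -6.8], [1.9, -6.7], [2.2, -6.6], [2.4, -6.5], [2.7, -6.4], [2.9, -6.3], [3.2, -6.2], [3.4, -6.1], [3.6, -5.9], [3.9, -5.8], [4.1, -5.6], [4.3, -5.5], [4.5, -5.3], [4.7, -5.1], [4.9, -4.9], [5.1, -4.8], [5.3, -4.6], [5.5, -4.3], [5.6, -4.1], [5.8, -3.9], [5.9, -3.7], [6.1, -3.5], [6.2, -3.2], [6.3, -3.0], [6.4, -2.7], [6.5, -2.5], [6.6, -2.2], [6.7, -2.0], [6.8, -1.7], [6.8, -1.4], [6.9, -1.2], [6.9, -0.9], [6.9, -0.6], [7.0, -0.4], [7.0, -0.1], [7.0, 0.2], [7.0, 0.4], [6.9, 0.7], [6.9, 1.0], [6.9, 1.2]] end [ 0.74960437 -0.15444356]
```

The grip reads 17 mm on the 18 mm handle. First quarter of the swing.

>>> carry_out:
  plan:
    - {"dx":0.0017,"dy":-0.0068,"dz":0,"wx":0,"wy":0,"wz":2.2}
    - {"dx":0.0019,"dy":-0.0067,"dz":0,"wx":0,"wy":0,"wz":2.2}
    - {"dx":0.0022,"dy":-0.0066,"dz":0,"wx":0,"wy":0,"wz":2.2}
    - {"dx":0.0024,"dy":-0.0065,"dz":0,"wx":0,"wy":0,"wz":2.2}
    - {"dx":0.0027,"dy":-0.0064,"dz":0,"wx":0,"wy":0,"wz":2.2}
    - {"dx":0.0029,"dy":-0.0063,"dz":0,"wx":0,"wy":0,"wz":2.2}
    - {"dx":0.0032,"dy":-0.0062,"dz":0,"wx":0,"wy":0,"wz":2.2}
    - {"dx":0.0034,"dy":-0.0061,"dz":0,"wx":0,"wy":0,"wz":2.2}
    - {"dx":0.0036,"dy":-0.0059,"dz":0,"wx":0,"wy":0,"wz":2.2}
    - {"dx":0.0039,"dy":-0.0058,"dz":0,"wx":0,"wy":0,"wz":2.2}

```text
time: 17.45
eef_pos: [0.5657, -0.0806, 0.2166]
ee_rot: [0.33, -0.625, 0.331, 0.625]
ft_force: [-8.1, -4.3, 7.1]
width: 0.0165
```

```bash
python3 - <<'E'
from arc import *
o=state();meas('top',.23)
d=np.array(o['eef_pos'])[:2]-hg;print('r',np.hypot(*d),'gate',np.arctan2(d[1],d[0])%(2*np.pi)-np.radians(192.6))
E
```

```text
t 17.45 p [ 0.5657 -0.0806  0.2166] toolx [-0.001 -0.001 -1.   ] jaw yaw 124.3 w 0.0165 F [-8.1 -4.3  7.1] q [-0.28  0.35  0.01  1.23 -0.   -0.88]
top yel 23 [175 182   4   8] box min [ 0.0074 -0.0254] max [ 0.0144 -0.0041] 0.244
top grey 21 [204 167   8   4] box min [-0.0971 -0.0498] max [-0.0765 -0.0425] 0.242
top grey 25 [165 184   4   9] box min [ 0.0372 -0.0251] max [ 0.0448 -0.0028] 0.245
r 0.18036608699627046 gate 0.38527232511195697
```

>>> carry_out:
  plan:
    - {"dx":0.0036,"dy":-0.0059,"dz":0,"wx":0,"wy":0,"wz":2.2}
    - {"dx":0.0041,"dy":-0.0056,"dz":0,"wx":0,"wy":0,"wz":2.2}
    - {"dx":0.0045,"dy":-0.0053,"dz":0,"wx":0,"wy":0,"wz":2.2}
    - {"dx":0.0047,"dy":-0.0051,"dz":0,"wx":0,"wy":0,"wz":2.2}
    - {"dx":0.0049,"dy":-0.0049,"dz":0,"wx":0,"wy":0,"wz":2.2}
    - {"dx":0.0051,"dy":-0.0048,"dz":0,"wx":0,"wy":0,"wz":2.2}
    - {"dx":0.0053,"dy":-0.0046,"dz":0,"wx":0,"wy":0,"wz":2.2}
    - {"dx":0.0055,"dy":-0.0043,"dz":0,"wx":0,"wy":0,"wz":2.2}
    - {"dx":0.0056,"dy":-0.0041,"dz":0,"wx":0,"wy":0,"wz":2.2}
    - {"dx":0.0058,"dy":-0.0039,"dz":0,"wx":0,"wy":0,"wz":2.2}

```text
time: 18.75
eef_pos: [0.6149, -0.1298, 0.2166]
ee_rot: [0.204, -0.676, 0.206, 0.677]
ft_force: [-7.4, -9.2, 5.5]
width: 0.0165
```

>>> carry_out:
  plan:
    - {"dx":0.0059,"dy":-0.0037,"dz":0,"wx":0,"wy":0,"wz":2.2}
    - {"dx":0.0061,"dy":-0.0035,"dz":0,"wx":0,"wy":0,"wz":2.2}
    - {"dx":0.0062,"dy":-0.0032,"dz":0,"wx":0,"wy":0,"wz":2.2}
    - {"dx":0.0063,"dy":-0.003,"dz":0,"wx":0,"wy":0,"wz":2.2}
    - {"dx":0.0064,"dy":-0.0027,"dz":0,"wx":0,"wy":0,"wz":2.2}
    - {"dx":0.0065,"dy":-0.0025,"dz":0,"wx":0,"wy":0,"wz":2.2}
    - {"dx":0.0066,"dy":-0.0022,"dz":0,"wx":0,"wy":0,"wz":2.2}
    - {"dx":0.0067,"dy":-0.002,"dz":0,"wx":0,"wy":0,"wz":2.2}
    - {"dx":0.0068,"dy":-0.0017,"dz":0,"wx":0,"wy":0,"wz":2.2}
    - {"dx":0.0068,"dy":-0.0014,"dz":0,"wx":0,"wy":0,"wz":2.2}

```text
time: 20.0
eef_pos: [0.6796, -0.1566, 0.2167]
ee_rot: [0.071, -0.703, 0.074, 0.703]
ft_force: [-5.4, -14.3, 4.4]
width: 0.0169
```

```bash
python3 - <<'E'
from arc import *
o=state()
d=np.array(o['eef_pos'])[:2]-hg;print('r',np.hypot(*d),'gate',np.arctan2(d[1],d[0])%(2*np.pi)-np.radians(192.6))
E
```

```text
t 20.0 p [ 0.6796 -0.1566  0.2167] toolx [-0.001 -0.004 -1.   ] jaw yaw 168.2 w 0.0169 F [ -5.4 -14.3   4.4] q [-0.34  0.58  0.41  1.39 -0.   -1.71]
r 0.18183733375332065 gate 1.1605623159584817
```

Radial force is 14 N outward, so the true arc lies slightly further out in -y. I'll bias the last quarter by about 3 mm.

>>> carry_out:
  plan:
    - {"dx":0.0069,"dy":-0.0017,"dz":0,"wx":0,"wy":0,"wz":2.2}
    - {"dx":0.0069,"dy":-0.0014,"dz":0,"wx":0,"wy":0,"wz":2.2}
    - {"dx":0.0069,"dy":-0.0011,"dz":0,"wx":0,"wy":0,"wz":2.2}
    - {"dx":0.007,"dy":-0.0009,"dz":0,"wx":0,"wy":0,"wz":2.2}
    - {"dx":0.007,"dy":-0.0006,"dz":0,"wx":0,"wy":0,"wz":2.2}
    - {"dx":0.007,"dy":-0.0001,"dz":0,"wx":0,"wy":0,"wz":2.2}
    - {"dx":0.007,"dy":0.0002,"dz":0,"wx":0,"wy":0,"wz":2.2}
    - {"dx":0.0069,"dy":0.0005,"dz":0,"wx":0,"wy":0,"wz":2.2}
    - {"dx":0.0069,"dy":0.0008,"dz":0,"wx":0,"wy":0,"wz":2.2}
    - {"dx":0.0069,"dy":0.001,"dz":0,"wx":0,"wy":0,"wz":2.2}

```text
time: 21.25
eef_pos: [0.7495, -0.1571, 0.2166]
ee_rot: [0.064, 0.704, 0.064, -0.704]
ft_force: [-3.4, 2.7, 6.3]
width: 0.0165
```

```bash
python3 - <<'E'
from arc import *
o=state()
d=np.array(o['eef_pos'])[:2]-hg;print('r',np.hypot(*d),'gate',np.arctan2(d[1],d[0])%(2*np.pi)-np.radians(192.6))
s=snap('top','t3.png');meas('side',.205)
P=pts(s);h=hsv(s)
# gate top edge: light pixels near z=.18 out in front of box
b=(P[...,:2]-c)@np.c_[bx,by]
m=(h[...,1]<60)&(abs(P[...,2]-.18)<.015)&(b[...,0]<-.14)&(b[...,0]>-.4)&(abs(b[...,1]+.11)<.15)
q=b[m];print(len(q));
if len(q)>10:
    v=cv2.fitLine(q.astype(np.float32),cv2.DIST_HUBER,0,.01,.01).ravel();print(v,q.min(0),q.max(0))
E
```

```text
t 21.25 p [ 0.7495 -0.1571  0.2166] toolx [ 0.     0.001 -1.   ] jaw yaw -169.6 w 0.0165 F [-3.4  2.7  6.3] q [-0.31  0.74  0.71  1.54  0.   -2.06]
r 0.18254831180873637 gate 1.5464994377002959
side yel 171 [183 232  15  17] box min [ 0.0106 -0.0234] max [ 0.0183 -0.0018] 0.235
side red 161 [203 199  16  23] box min [-0.141  -0.0188] max [-0.0714 -0.0116] 0.235
side grey 118 [188 201   9  19] box min [-0.094  -0.0493] max [-0.0711 -0.0415] 0.235
side grey 228 [176 242  16  18] box min [ 0.0394 -0.0239] max [ 0.048  -0.0018] 0.235
32
[ 0.9423997   0.33448887 -0.15229791 -0.11107416] [-0.16511362 -0.11729318] [-0.14029649 -0.10505765]
```

View pics/t3.png

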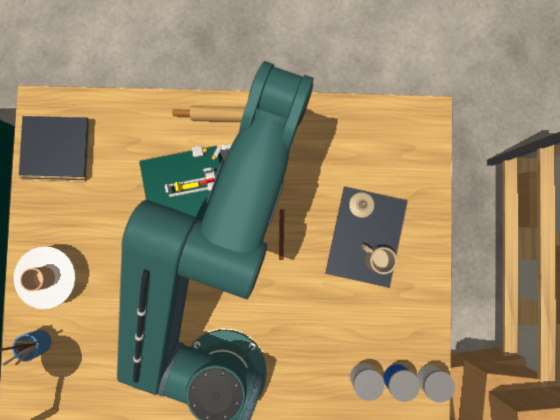

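The top view shows the mug (380,260), lid (361,205) and knife (282,235) unmoved; the arm hides the gate. I'll check the grip and gate from the side.

```bash
python3 - <<'E'
from w import *
s=snap('side'); cv2.imwrite('pics/s4.png',cv2.resize(s['pixels'][120:320,120:370,::-1],None,fx=3,fy=3));state()
E
```

```text
t 21.4 p [ 0.7496 -0.1571  0.2166] toolx [ 0.     0.001 -1.   ] jaw yaw -169.7 w 0.0172 F [-4.2  1.2  6.7] q [-0.31  0.74  0.71  1.54  0.   -2.06]
```

View pics/s4.png

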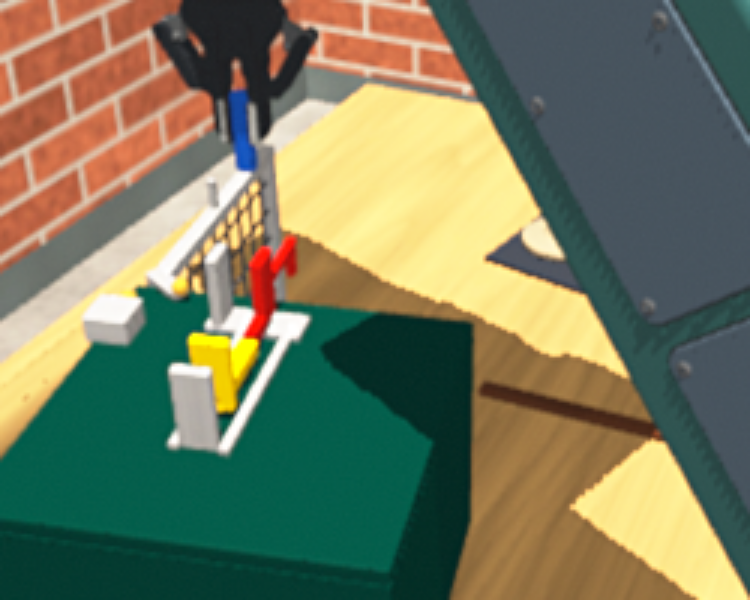

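The gate stands square to the front, with its top edge running from (160,280) to (260,160). The handle at (240,130) is held between the fingers. Handing in.

```bash
python3 -c "
from bench import manip
print(manip.finish_job())"
```

```text
the job is handed in; nothing more can be done
None
```

The damp box is open and the job is handed in, at about 21.5 s of the 58 s allowed. I squeezed the yellow catch home first, then the red bolt. Then I swung the gate by its blue handle past the detent and left the gripper holding it.

**Last checks**
- **Catches:** the side camera put yellow at about 38 mm over the outer faces. Red had moved about 14 mm, with the wrist camera giving 37–38 mm over the faces. The gripper itself read 36.5–37 mm at each squeeze, slightly under the nominal 38 mm.
- **Gate:** I worked out about 1.55 rad from the tool position. The side view shows the gate square to the front with the handle between the fingers. The grip reads 17 mm on the 18 mm handle.
- **Bystanders:** the last top view showed the mug, lid and knife where they started. This was judged by eye, not measured.
- **Force:** the highest reading I saw was about 16 N, during the swing.

**Disagreements:** the cameras differed by up to 5 mm along the box's x, so I used values close to the wrist and top cameras, which agreed within 2 mm. My hinge estimate was also about 2–3 mm off, which showed as a sideways force during the swing. I corrected for it over the last quarter.

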